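Slide the loose-capped oil bottle into its bay

TASK

The cap of the slim oil bottle is only resting on it, so do not grip, lift or topple the bottle: push it gently, low down near its foot, so that it slides upright over the bench into the steel bottle bay. Leave it standing with its whole foot inside the bay, past the side walls' front ends, and do not disturb the wider amber bottle or the jar.

Things in the scene. Friction and masses are not known exactly. Their poses are not given: they have to be found in the camera images.
- oil_bottle: The slimmer, lower bottle, pale with a red cap, upright, loose, 50 to 100 g: 28 mm in diameter up to a height of 60 mm, then a 16 mm wide cap up to 74 mm. Origin at the centre of its underside, z up. Pushed below about 18 mm it slides; pushed higher it may tip.
- flux_bottle: A bystander: the wider, amber bottle with a white cap, 37 mm in diameter, 82 mm high, loose, standing beside the oil bottle. Origin at the centre of its underside. The two bottles may stand either way round.
- jar: A bystander: a low grey screw-lid jar with a white lid, 45 mm in diameter, 37 mm high, loose, off to the right of the work. Origin at the centre of its underside.
- bay: A U of bare steel strip fixed to the bench, no floor, 70 x 70 mm inside. Origin on the bench at the centre of the inside; x points from the open mouth to the back wall. Side walls 12 mm high, 3 mm thick, from x = -35 to +35 mm; back wall 22 mm high at x = +35 mm. Two wings, 12 mm high, flare out from the mouth to x = -57 mm, there 100 mm apart. Screw ears lie outside the side walls.
Mind the look-alikes: they are no part of the job. There is more than one size of the bay; the one meant has the size given above.

How it is judged:
By the outcome, as a careful person would: the job done as asked, in the order asked, and still so for the second after the job is handed in, with the robot touching nothing.
It also fails if it takes over 45 s, if anything falls off the work surface, if the arm or the gripper's body presses on something with over 40 N, if the wrist force passes 120 N, or if a joint passes its speed limit or range.

ROBOT

A 6-joint arm with a two-finger parallel gripper is mounted at the origin on a cart in front of the work surface, level with it; the furniture and walls round the work are solid. World frame = base frame: x ahead of the robot, y to its left, z up, the work surface at z = 0. Lengths are in m, angles in rad, forces in N, time in s.
With the tool pointing down it reaches from about 0.375 to 0.9 m from the base axis. Payload 3.1 kg.
Tool frame: the origin (TCP) lies on the front face of the gripper's body, between the roots of the fingers; the fingertips stand 70 mm ahead of it and the grasp point (between the pads) lies 51 mm ahead of it; z points along the fingers, y is the line along which they close (so a half turn about z gives the same grasp; the last joint's range is limited). The gripper opens to 87 mm and grips with 3 to 60 N. Pads are 19 mm wide; open, the fingers measure 117 mm over their backs; the gripper's body (75 mm by 190 mm) begins 51 mm behind the grasp point.
Start: joints at [0.963, 0.527, 1.433, -0, 1.181, -0.178], TCP at [0.26, 0.568, 0.292] pointing down, gripper open.
Joint ranges: [-3.08, 3.08], [-0.75, 2.2], [0.22, 2.44], [-1.43, 4.57], [0, 2.65], [-2.85, 2.85]. Speed limits (rad/s): [2.79, 2.79, 3.14, 3.14, 3.14, 3.14].

INTERFACE

Orientations are given as a unit quaternion [x, y, z, w].
In Python, from rig import robot, cams, ticket gives the robot as it stands. The module is installed in compiled form; this text tells all that it offers.
- The arm moves only by the shell command python3 -m crank 'ROWS' [FORCE]. ROWS is JSON, a list of rows, each a list of 7 numbers: the shift along the tool's x, y, z in cm, then the turn, a rotation vector about the tool's x, y, z in rad, then the closure, from 0 (fully open) to 1 (shut). A call has 1 to 5 rows; each row shifts and turns the commanded pose from where the row before left it, along the tool's axes as they then stand; what a row does not reach is not made up. A row lasts 1/8 s, in which the tool goes at most 62.5 mm and 10.7 degrees, less where a joint would pass 70% of its speed; a pose out of reach is approached as far as the arm can. A call is refused whole if a number of a shift passes 6.25 or a number of a turn 0.188, either way. A call with a gripper value outside its range is refused whole. The fingers move at their own pace and stop on an object; FORCE is the grip in N (left out, the last holds). Time passes only in rows, so rows that do not move let the fingers close. It gives the time, the measured TCP pose, the force, the opening and the grip force at its end, in the units of the state.
- robot.get_obs(): the state, without advancing time (a new reading comes with each control period).
- cams.camera(name): name is "scene" or "top" or "wrist"; returns the picture (420x560x3 uint8, red, green, blue); there is no depth.
- cams.camera_info(name): a dict with "intrinsics" (3x3 intrinsics, pixels), "pose" (4x4, takes a point from camera to world coordinates). Camera axes: x right, y down, z forward; pixel columns grow to the right and rows downward; lengths in m; the calibration is good to about 2 mm. A picture is of the moment at which its call begins: read the wrist's pose just before it. camera_info takes no time and is no camera call; for the wrist camera it gives the pose at the moment of the call.
- ticket.hand_in(): hands the job in; it is judged then, once.
The state is a dict: "time": time; "q": joint angles; "joint_velocities": joint speeds; "joint_torque": joint torques, N m; "position": TCP position; "tool_rot": TCP orientation; "ft_force": force on the tool from outside, world axes, zero at the start; "moment": the same for the moment, N m; "grip_width": finger opening in m; "grip_force": force on a finger pad.
Only numpy, scipy, OpenCV 4.12 (cv2) and the standard library are available. Lean on these libraries where they do the work, as an engineer would, in place of code of your own. Each camera call takes 0.05 s, during which the arm holds its last target. There are 200 camera calls.

## Working session

There is one attempt and no reset: what is moved stays moved. The work goes in short steps, Python scripts to look and compute and a shell command to move; the robot and the scene stay as the last step left them, time stands still between calls to the robot, and variables do not carry over. Pictures are saved under pics/ and viewed, at most 10 in all, crops included, and the job is handed in when it is done.

```bash
mkdir -p pics; python3 - <<'E'
from rig import robot,cams
import cv2,numpy as np
for n in("top","scene"):
    cv2.imwrite(f"pics/{n}0.png",cams.camera(n)[:,:,::-1]); i=cams.camera_info(n); print(n,np.round(i["intrinsics"],1).tolist(),np.round(i["pose"],3).tolist())
o=robot.get_obs();print(o)
E
```

```text
top [[480.2, 0.0, 275.7], [0.0, 480.2, 213.3], [0.0, 0.0, 1.0]] [[-0.005, -0.999, 0.034, 0.519], [-1.0, 0.005, 0.006, -0.059], [-0.007, -0.034, -0.999, 1.002], [0.0, 0.0, 0.0, 1.0]]
scene [[437.4, 0.0, 283.5], [0.0, 437.4, 203.1], [0.0, 0.0, 1.0]] [[-0.707, -0.383, 0.594, 0.037], [-0.707, 0.384, -0.594, 0.475], [-0.001, -0.84, -0.543, 0.511], [0.0, 0.0, 0.0, 1.0]]
{'time': 0.1, 'q': array([ 9.62495804e-01,  5.28371871e-01,  1.43373171e+00,  1.00439121e-05,
        1.18140506e+00, -1.78493917e-01]), 'joint_velocities': array([ 0.00016806, -0.00159035, -0.00257486, -0.00027309,  0.00152003,
        0.00076807]), 'joint_torque': array([-3.69093068e-04, -4.40988564e+01, -1.77149642e+01,  6.34453073e-02,
        5.34398295e-02, -5.87986347e-05]), 'position': array([0.26010846, 0.56774708, 0.29138368]), 'tool_rot': array([ 2.13254726e-01,  9.76996164e-01, -8.83030396e-04, -3.71513909e-04]), 'ft_force': array([-0.09538488, -0.13263051, -0.70334397]), 'moment': array([-0.02060855,  0.0282117 ,  0.04911291]), 'grip_force': 0.0, 'grip_width': 0.08728057299382352}
```

View pics/top0.png

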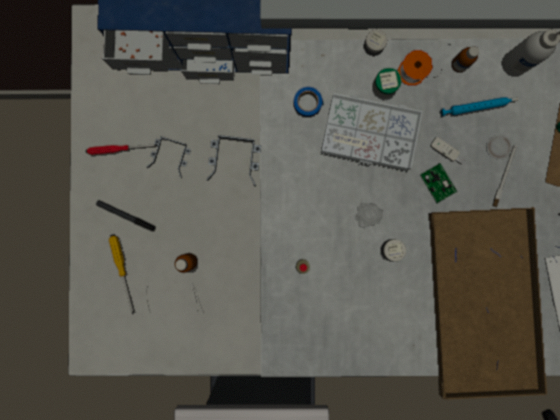

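View pics/scene0.png

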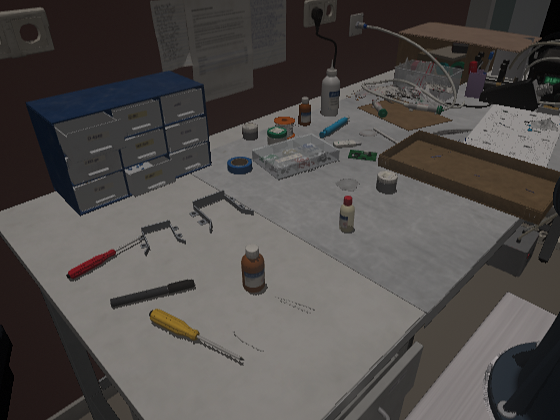

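The top view shows two bays. The one near (170,155) looks about 26 px wide, roughly 54 mm. The one near (235,155) looks about 35 px wide, roughly 72 mm, so it fits the 70 mm bay. The oil bottle (red cap) is at (303,266), the flux bottle at (186,262) and the jar at (394,250). I'll confirm the bay in an enlarged crop.

```bash
cat > h.py <<'E'
import numpy as np,cv2
from rig import cams
def ray(n,px,z,pose=None):
    i=cams.camera_info(n);P=np.array(i["pose"] if pose is None else pose);K=np.array(i["intrinsics"])
    d=P[:3,:3]@np.linalg.inv(K)@np.array([px[0],px[1],1.]);return P[:3,3]+d*(z-P[2,3])/d[2]
E
python3 - <<'E'
import cv2,numpy as np
from h import ray
im=cv2.imread("pics/top0.png");c=im[125:285,140:320]
cv2.imwrite("pics/crop0.png",cv2.resize(np.clip(c*1.8,0,255).astype(np.uint8),None,fx=4,fy=3.7,interpolation=cv2.INTER_CUBIC) if 0 else cv2.resize(np.clip(c*1.6,0,255).astype(np.uint8),None,fx=3.75,fy=3.75,interpolation=cv2.INTER_CUBIC))
hsv=cv2.cvtColor(im,cv2.COLOR_BGR2HSV);m=((hsv[...,0]<8)|(hsv[...,0]>172))&(hsv[...,1]>130)&(hsv[...,2]>50)
n,_,s,ce=cv2.connectedComponentsWithStats(m.astype(np.uint8))
for k in range(1,n):
    if s[k,4]>15:print(s[k],ce[k],ray("top",ce[k],.074))
print(ray("top",(181,264),.082),ray("top",(394,250),.037))
E
```

```text
[ 87 145  42  10 276] [106.1884058  149.24637681] [0.67764955 0.27659638 0.074     ]
[299 264   8   8  51] [302.78431373 267.31372549] [ 0.44676908 -0.10465136  0.074     ]
[0.45472043 0.12862229 0.082     ] [ 0.47765757 -0.28934434  0.037     ]
```

View pics/crop0.png

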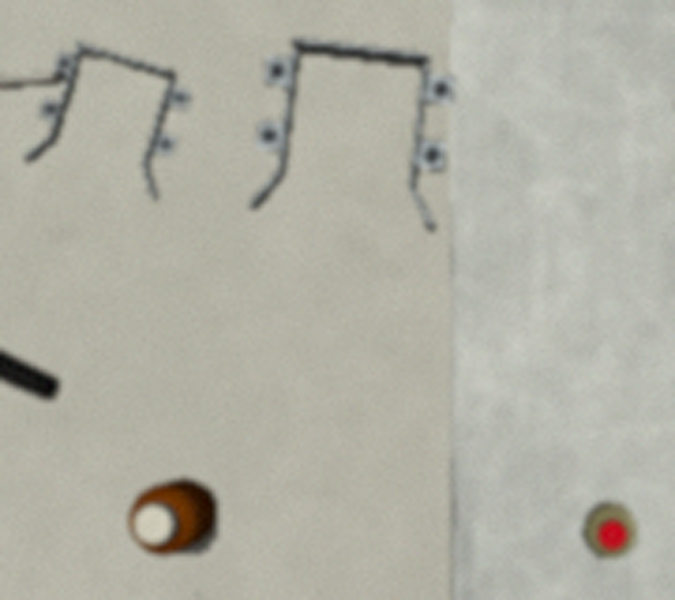

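The crop shows the right bay with inside corners at crop (296,46), (428,62), (283,175) and (414,188). Its inside is about 131/3.75 = 35 px square. The left bay is narrower, at about 98 crop px. I'll compute their sizes and the push geometry.

```bash
python3 - <<'E'
import numpy as np
from h import ray
f=lambda u,v,z:ray("top",(140+u/3.75,125+v/3.75),z)[:2]
bl,br,ml,mr=f(296,49,.020),f(427,65,.012),f(284,175,.012),f(414,188,.012)
wl,wr=f(252,207,.012),f(432,229,.012)
bl=f(297,52,.012)
c=(bl+br+ml+mr)/4;xa=(bl+br-ml-mr)/2;print("corners",bl,br,ml,mr,wl,wr)
n=np.linalg.norm
print("width",n(ml-mr),n(bl-br),"depth",n(xa),"wing",n(wl-wr),"c",c,"yaw",np.arctan2(xa[1],xa[0]),np.arctan2(*(-(ml-mr)[[0,1]]*[1,-1])[::1]) , np.degrees(np.arctan2(-(ml-mr)[0],(ml-mr)[1])))
s=[f(80,46,.012),f(172,75,.012)];print("small",n(s[0]-s[1]))
o=np.array([.4468,-.1047]);d=c-o;print("push",d,n(d),np.degrees(np.arctan2(d[1],d[0])))
# scene check of oil cap
import cv2
hsv=cv2.cvtColor(cv2.imread("pics/scene0.png"),cv2.COLOR_BGR2HSV);m=((hsv[...,0]<8)|(hsv[...,0]>172))&(hsv[...,1]>130)&(hsv[...,2]>50)
k,_,st,ce=cv2.connectedComponentsWithStats(m.astype(np.uint8))
for i in range(1,k):
    if st[i,4]>15:print(st[i],ce[i],ray("scene",ce[i],.068))
E
```

```text
corners [0.70849604 0.06396818] [ 0.70082156 -0.00800627] [0.64019153 0.07120979] [ 6.32584466e-01 -6.04010120e-04] [0.6225603 0.088902 ] [ 0.60984152 -0.0104659 ]
width 0.07221557113798156 0.07238245177329225 depth 0.06866230984624248 wing 0.10017857746443157 c [0.6705234  0.03164192] yaw -0.10683994061716628 -0.10553408733280918 -6.046657798935009
small 0.053662117921281914
push [0.2237234  0.13634192] 0.2619948080039033 31.359041785911113
[470  61   7  12  73] [473.06849315  65.98630137] [ 0.6838005 -1.142726   0.068    ]
[344 196   8   9  64] [347.578125 199.796875] [ 0.44504493 -0.10339302  0.068     ]
[ 68 250  48  28 366] [ 89.73497268 263.37978142] [0.61275555 0.32180758 0.068     ]
```

Oil bottle at (0.446,-0.104). The bay meant is centred at (0.670,0.032), yaw about -6°, with a measured width of 72 mm and wings 100 mm apart. The look-alike is 54 mm wide. Flux bottle at (0.455,0.129), jar at (0.478,-0.289).

The plan:
1. Cradle the foot with two partly closed fingertips.
2. Push to (0.566,0.043) on the bay's axis.
3. Reposition behind the bottle and push in along the axis.

```bash
cat > st.py <<'E'
# usage: st.py x y heading_deg tipz : prints tool-frame shift (cm) of fingertip to target, and heading error
import sys,numpy as np
from rig import robot
from scipy.spatial.transform import Rotation as R
o=robot.get_obs();r=R.from_quat(o["tool_rot"]);M=r.as_matrix();tip=o["position"]+.07*M[:,2]
h=np.degrees(np.arctan2(M[1,0],M[0,0]));x,y,H,z=map(float,sys.argv[1:])
print("t",o["time"],"tip",tip.round(4),"head",h.round(2),"toolz",M[:,2].round(3),"F",o["ft_force"].round(2),"w",round(o["grip_width"],4),"q",o["q"].round(2))
print("shift cm",(M.T@(np.array([x,y,z])-tip)*100).round(2),"turn z rad",np.radians((h-H+180)%360-180).round(3))
E
m='python3 -m crank'
python3 -m crank '[[-3.5,-2.4,0,0,0,0,0.82],[-3.5,-2.4,0,0,0,0,0.82],[-3.5,-2.4,0,0,0,0,0.82],[-3.5,-2.4,0,0,0,0,0.82],[-3.5,-2.4,0,0,0,0,0.82]]' 5
python3 -m crank '[[-3.5,-2.4,0,0,0,0,0.82],[-3.5,-2.4,0,0,0,0,0.82],[-3.5,-2.4,0,0,0,0,0.82],[-3.5,-2.4,0,0,0,0,0.82],[-3.5,-2.4,0,0,0,0,0.82]]' >/dev/null
python3 -m crank '[[-0.8,-3.6,0,0,0,0,0.82],[-0.8,-3.6,0,0,0,0,0.82],[-0.8,-3.6,0,0,0,0,0.82],[-0.8,-3.6,0,0,0,0,0.82],[-0.8,-3.6,0,0,0,0,0.82]]' >/dev/null
python3 -m crank '[[-0.8,-3.6,0,0,0,0,0.82],[-0.8,-3.6,0,0,0,0,0.82],[-0.8,-3.6,0,0,0,0,0.82],[-0.8,-3.6,0,0,0,0,0.82],[-0.8,-3.6,0,0,0,0,0.82]]' >/dev/null
python3 -m crank '[[0,0,0,0,0,0.18,0.82],[0,0,0,0,0,0.18,0.82],[0,0,0,0,0,0.18,0.82],[0,0,0,0,0,0.18,0.82],[0,0,0,0,0,0.18,0.82]]' >/dev/null
python3 -m crank '[[0,0,0,0,0,0.18,0.82],[0,0,0,0,0,0.18,0.82],[0,0,0,0,0,0.18,0.82],[0,0,0,0,0,0.18,0.82],[0,0,0,0,0,0.18,0.82]]' >/dev/null
python3 st.py 0.408 -0.150 50.8 0.06
```

```text
time: 0.72
position: [0.3698, 0.3849, 0.2919]
tool_rot: [0.213, 0.977, -0.0, -0.0]
ft_force: [-0.1, 0.4, 0.1]
grip_width: 0.0449
grip_force: 0.0
t 3.85 tip [ 0.401  -0.1563  0.222 ] head 51.9 toolz [-0.001  0.    -1.   ] F [-0.   -0.09 -0.38] w 0.016 q [-0.63  0.27  1.9  -0.    0.98  0.03]
shift cm [ 0.93  0.18 16.2 ] turn z rad 0.019
```

```bash
python3 -m crank '[[0,0.2,3,0,0,0.019,0.82],[0,0,3,0,0,0,0.82],[0,0,3,0,0,0,0.82],[0,0,3,0,0,0,0.82],[0,0,0,0,0.12,0,0.82]]' >/dev/null
python3 -m crank '[[0,0,0,0,0,0,0.82]]' >/dev/null
python3 st.py 0.408 -0.150 50.8 0.008
python3 - <<'E'
from rig import cams
import cv2
cv2.imwrite("pics/w1.png",cams.camera("wrist")[:,:,::-1]);cv2.imwrite("pics/t1.png",cams.camera("top")[:,:,::-1])
E
```

```text
t 4.6 tip [ 0.4074 -0.1518  0.1022] head 50.95 toolz [ 0.074  0.093 -0.993] F [-0.31  0.45 -0.19] w 0.016 q [-0.7   0.49  2.04  0.2   0.63 -0.19]
shift cm [-0.94 -0.05  9.37] turn z rad 0.003
```

View pics/w1.png

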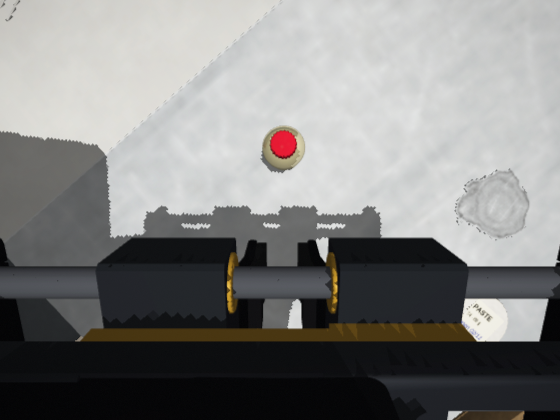

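The wrist view shows the bottle's red cap at (283,145), in line with the fingers at about x=282, with a clear path ahead. I'll check its position by ray and then descend.

```bash
python3 - <<'E'
from h import ray
print(ray("wrist",(283,145),.074))
E
python3 -m crank '[[-0.2,0,2.0,0,0,0,0.82],[-0.2,0,2.0,0,0,0,0.82],[-0.2,0,2.0,0,0,0,0.82],[-0.2,0,2.0,0,0,0,0.82],[-0.1,0,1.0,0,0,0,0.82]]' >/dev/null
python3 -m crank '[[0,0,0.3,0,0,0,0.82],[0,0,0,0,0,0,0.82]]'
python3 st.py 0.446 -0.104 50.8 0.008
```

```text
[ 0.44591444 -0.1069296   0.074     ]
time: 5.58
position: [0.4045, -0.156, 0.0791]
tool_rot: [0.9, 0.431, 0.054, -0.026]
ft_force: [-0.3, 0.2, 0.1]
grip_width: 0.0154
grip_force: 0.0
t 5.575 tip [ 0.4098 -0.1495  0.0096] head 51.18 toolz [ 0.075  0.093 -0.993] F [-0.26  0.2   0.12] w 0.0154 q [-0.69  0.71  2.08  0.34  0.37 -0.33]
shift cm [ 5.75 -0.03  0.86] turn z rad 0.007
```

```bash
python3 -m crank '[[0.8,0,0.1,0,0,0,0.82],[0.8,0,0.1,0,0,0,0.82],[0.8,0,0.1,0,0,0,0.82],[0.6,0,0.07,0,0,0,0.82],[0.4,0,0.05,0,0,0,0.82]]' >/dev/null
python3 -m crank '[[0.4,0,0.05,0,0,0,0.82],[0.6,0,0.07,0,0,0,0.82],[0.8,0,0.1,0,0,0,0.82],[0.8,0,0.1,0,0,0,0.82],[0.8,0,0.1,0,0,0,0.82]]' >/dev/null
python3 st.py 0.553 0.027 50.8 0.009
python3 - <<'E'
from rig import cams
import cv2
from h import *
im=cams.camera("wrist")[:,:,::-1]
cv2.imwrite("pics/w2.png",im)
def cap(n,im,z=.074):
    hsv=cv2.cvtColor(im.copy(),cv2.COLOR_BGR2HSV);m=((hsv[...,0]<8)|(hsv[...,0]>172))&(hsv[...,1]>130)&(hsv[...,2]>50)
    k,_,s,c=cv2.connectedComponentsWithStats(m.astype(np.uint8));
    for i in range(1,k):
        if s[i,4]>25:print(n,s[i],ray(n,c[i],z).round(4))
cap("wrist",im);cap("scene",cams.camera("scene")[:,:,::-1],.068)
E
```

```text
t 6.825 tip [ 0.4528 -0.0956  0.0091] head 51.16 toolz [ 0.075  0.093 -0.993] F [ 0.89 -0.18  0.71] w 0.0155 q [-0.53  0.72  2.03  0.31  0.4  -0.14]
shift cm [15.72  0.12  1.91] turn z rad 0.006
wrist [ 256  218   49   49 1928] [ 0.4679 -0.0772  0.074 ]
scene [326 197   8  10  47] [ 0.4656 -0.0714  0.068 ]
scene [ 68 250  48  29 417] [0.6114 0.3224 0.068 ]
```

View pics/w2.png

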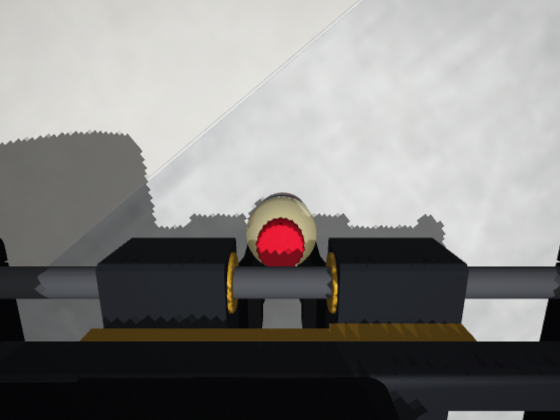

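The wrist view shows the bottle upright, seated between the two fingertips, with its cap at (280,243) still on. The push works, so I'll continue.

```bash
python3 -m crank '[[0.8,0,0.1,0,0,0,0.82],[0.8,0,0.1,0,0,0,0.82],[0.8,0,0.1,0,0,0,0.82],[0.8,0,0.1,0,0,0,0.82],[0.8,0,0.1,0,0,0,0.82]]' >/dev/null
python3 -m crank '[[0.8,0,0.1,0,0,0,0.82],[0.8,0,0.1,0,0,0,0.82],[0.8,0,0.1,0,0,0,0.82],[0.8,0,0.1,0,0,0,0.82],[0.8,0,0.1,0,0,0,0.82]]'
python3 st.py 0.553 0.027 50.8 0.009
python3 - <<'E'
from rig import cams
from h import *
im=cams.camera("wrist")[:,:,::-1].copy()
hsv=cv2.cvtColor(im,cv2.COLOR_BGR2HSV);m=((hsv[...,0]<8)|(hsv[...,0]>172))&(hsv[...,1]>130)&(hsv[...,2]>50)
k,_,s,c=cv2.connectedComponentsWithStats(m.astype(np.uint8))
for i in range(1,k):
    if s[i,4]>200:print(s[i],ray("wrist",c[i],.074).round(4))
E
```

```text
time: 8.18
position: [0.4981, -0.0394, 0.0783]
tool_rot: [0.9, 0.431, 0.054, -0.026]
ft_force: [-0.8, -0.4, 0.5]
grip_width: 0.0157
grip_force: 0.5
t 8.175 tip [ 0.5033 -0.0329  0.0088] head 51.15 toolz [ 0.075  0.093 -0.993] F [-0.78 -0.41  0.54] w 0.0157 q [-0.36  0.73  1.93  0.26  0.46  0.09]
shift cm [7.72 0.11 0.91] turn z rad 0.006
[ 255  218   50   49 1932] [ 0.5185 -0.0145  0.074 ]
```

Steady. I'll finish leg 1, then back off, raise and rotate. After that a look from above for the leg-2 alignment.

```bash
python3 -m crank '[[0.8,0,0.1,0,0,0,0.82],[0.8,0,0.1,0,0,0,0.82],[0.8,0,0.1,0,0,0,0.82],[0.8,0,0.1,0,0,0,0.82],[0.8,0,0.1,0,0,0,0.82]]' >/dev/null
python3 -m crank '[[0.8,0,0.1,0,0,0,0.82],[0.8,0,0.1,0,0,0,0.82],[0.8,0,0.1,0,0,0,0.82],[0.6,0,0.07,0,0,0,0.82],[0.3,0,0.04,0,0,0,0.82]]' >/dev/null
python3 -m crank '[[-0.5,0,-0.06,0,0,0,0.82],[-1,0,-0.12,0,0,0,0.82],[-2,0,-0.24,0,0,0,0.82],[-2,0,-0.24,0,0,0,0.82],[-2,0,-0.24,0,0,0,0.82]]' >/dev/null
python3 -m crank '[[0,0,-3,0,0,0,0.82],[0,0,-3,0,0,0,0.82],[0,0,-3,0,0,0,0.82],[0,0,-3,0,0,0,0.82],[0,0,0,0,-0.12,0,0.82]]' >/dev/null
python3 -m crank '[[0,0,0,0,0,0.18,0.82],[0,0,0,0,0,0.18,0.82],[0,0,0,0,0,0.18,0.82],[0,0,0,0,0,0.18,0.82],[0,0,0,0,0,0.18,0.82]]' >/dev/null
python3 -m crank '[[0,0,0,0,0,0.1,0.82],[0,0,0,0,0.12,0,0.82],[0,0,0,0,0,0,0.82]]' >/dev/null
python3 st.py 0.52 0.047 -6.1 0.06
python3 - <<'E'
from rig import cams
from h import *
im=cams.camera("wrist")[:,:,::-1].copy();cv2.imwrite("pics/w3.png",im)
hsv=cv2.cvtColor(im,cv2.COLOR_BGR2HSV);m=((hsv[...,0]<8)|(hsv[...,0]>172))&(hsv[...,1]>130)&(hsv[...,2]>50)
k,_,s,c=cv2.connectedComponentsWithStats(m.astype(np.uint8))
for i in range(1,k):
    if s[i,4]>100:print(s[i],ray("wrist",c[i],.074).round(4))
E
```

```text
t 11.725 tip [ 0.4931 -0.0532  0.1272] head -6.22 toolz [ 0.115 -0.012 -0.993] F [-0.79  0.01  0.29] w 0.0155 q [-0.35  0.47  1.93  0.05  0.63  1.29]
shift cm [  0.8  -10.25   6.87] turn z rad -0.002
[112 136  32  24 616] [0.5638 0.0371 0.074 ]
```

View pics/w3.png

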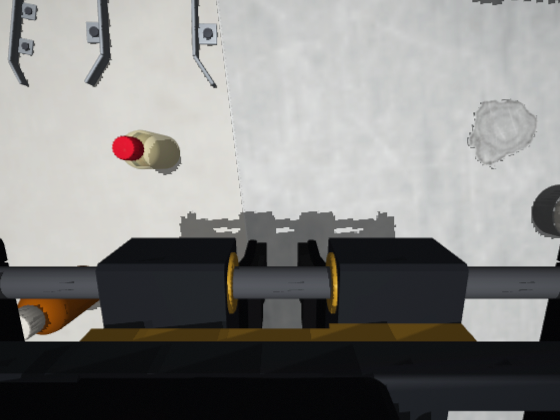

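The wrist view shows the bottle upright with its cap at (127,148), in front of the bay. The wing tips are at (93,84) and (213,86). I'll localise the mouth relative to the bottle.

```bash
python3 - <<'E'
from h import *
for p,z in(((88,84),.006),((214,86),.006),((98,45),.006),((194,48),.006),((127,148),.074),((168,165),0)):print(p,ray("wrist",p,z).round(4))
E
```

```text
(88, 84) [0.6243 0.0901 0.006 ]
(214, 86) [ 0.6116 -0.0118  0.006 ]
(98, 45) [0.6532 0.0766 0.006 ]
(194, 48) [6.425e-01 2.000e-04 6.000e-03]
(127, 148) [0.5637 0.0375 0.074 ]
(168, 165) [0.5527 0.0373 0.    ]
```

```bash
python3 -m crank '[[0,-2.5,0,0,0,0,0.82],[0,-2.5,0,0,0,0,0.82],[0,-2.5,0,0,0,0,0.82],[0,-2.4,0,0,0,0,0.82],[0,0,0,0,0,0,0.82]]' >/dev/null
python3 st.py 0.507 0.044 -6.1 0.009
python3 - <<'E'
from rig import cams
from h import *
im=cams.camera("wrist")[:,:,::-1].copy();cv2.imwrite("pics/w4.png",im)
hsv=cv2.cvtColor(im,cv2.COLOR_BGR2HSV);m=((hsv[...,0]<8)|(hsv[...,0]>172))&(hsv[...,1]>130)&(hsv[...,2]>50)
k,_,s,c=cv2.connectedComponentsWithStats(m.astype(np.uint8))
for i in range(1,k):
    if s[i,4]>100:print(s[i],c[i],ray("wrist",c[i],.074).round(4))
E
```

```text
t 12.4 tip [0.5068 0.0459 0.1276] head -6.0 toolz [ 0.118 -0.013 -0.993] F [-0.2  -0.65 -0.16] w 0.0156 q [-0.13  0.49  1.9   0.    0.64  1.54]
shift cm [-1.37  0.18 11.78] turn z rad 0.002
[267 141  24  24 436] [278.77981651 152.67201835] [0.5628 0.0401 0.074 ]
```

View pics/w4.png

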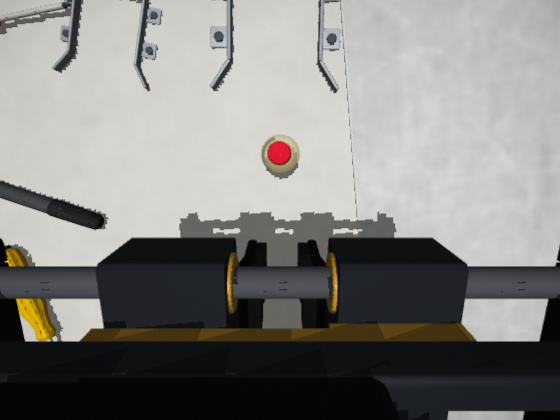

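The view is well aligned: bottle cap at (279,153), bay mouth between columns 231 and 321, fingers centred at 282. I'll descend close behind the bottle, which keeps the gripper body clear of the flux bottle, then push along the axis.

```bash
python3 -m crank '[[0.4,0,2.5,0,0,0,0.82],[0,0,2.5,0,0,0,0.82],[0,0,2.5,0,0,0,0.82],[0,0,2.5,0,0,0,0.82],[0,0,1.5,0,0,0,0.82]]' >/dev/null
python3 -m crank '[[0,0,0.4,0,0,0,0.82],[0,0,0,0,0,0,0.82]]'
python3 st.py 0.641 0.0355 -6.1 0.009
python3 - <<'E'
from rig import cams
from h import *
im=cams.camera("scene")[:,:,::-1].copy();cv2.imwrite("pics/s5.png",im)
E
```

```text
time: 13.32
position: [0.5164, 0.0437, 0.0796]
tool_rot: [0.997, -0.054, 0.06, 0.003]
ft_force: [-0.2, -0.6, -0.3]
grip_width: 0.0154
grip_force: 0.0
t 13.325 tip [0.5247 0.0428 0.0101] head -6.15 toolz [ 0.119 -0.013 -0.993] F [-0.18 -0.56 -0.3 ] w 0.0154 q [-0.13  0.73  1.92  0.01  0.38  1.54]
shift cm [11.54 -0.52  1.51] turn z rad -0.001
```

View pics/s5.png

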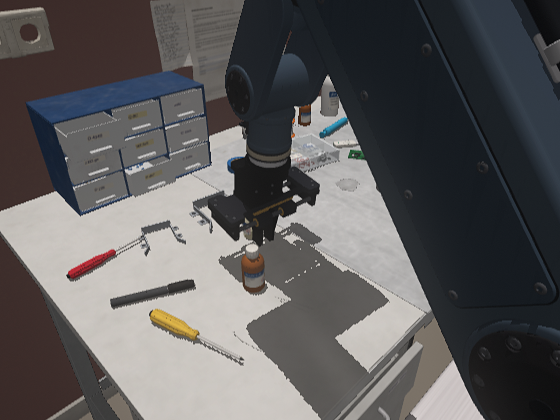

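The scene view shows the flux bottle undisturbed at (253,270) and the gripper clear of it. Pushing in now.

```bash
python3 -m crank '[[0.5,-0.1,0.06,0,0,0,0.82],[0.4,-0.05,0.05,0,0,0,0.82],[0.4,0,0.05,0,0,0,0.82],[0.6,-0.02,0.07,0,0,0,0.82],[0.8,-0.02,0.1,0,0,0,0.82]]' >/dev/null
python3 -m crank '[[0.8,-0.03,0.1,0,0,0,0.82],[0.8,-0.03,0.1,0,0,0,0.82],[0.8,-0.03,0.1,0,0,0,0.82],[0.8,-0.03,0.1,0,0,0,0.82],[0.5,-0.02,0.06,0,0,0,0.82]]' 
python3 st.py 0.6435 0.035 -6.1 0.009
python3 - <<'E'
from rig import cams
from h import *
im=cams.camera("wrist")[:,:,::-1].copy();cv2.imwrite("pics/w6.png",im)
E
```

```text
time: 14.62
position: [0.5814, 0.0402, 0.0793]
tool_rot: [0.997, -0.054, 0.06, 0.003]
ft_force: [-0.8, 0.6, 1.2]
grip_width: 0.0155
grip_force: 0.4
t 14.625 tip [0.5898 0.0393 0.0098] head -6.15 toolz [ 0.12  -0.013 -0.993] F [-0.85  0.56  1.16] w 0.0155 q [-0.12  0.77  1.75  0.    0.5   1.55]
shift cm [ 5.34 -0.14  0.72] turn z rad -0.001
```

View pics/w6.png

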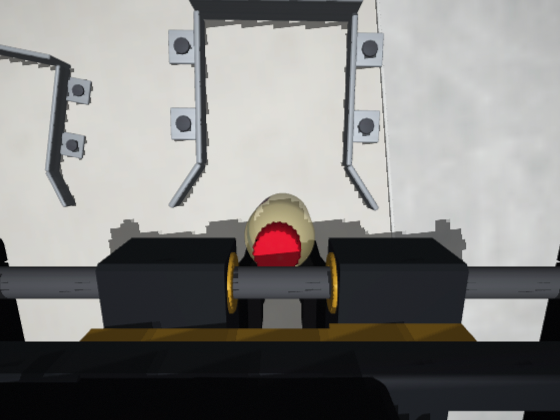

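The wrist view shows the bottle upright at (280,230), centred between the wings, with the mouth walls at columns 203 and 348. I'll push the last 5.5 cm and then back out along the axis.

```bash
python3 -m crank '[[0.8,-0.02,0.1,0,0,0,0.82],[0.8,-0.02,0.1,0,0,0,0.82],[0.8,-0.02,0.1,0,0,0,0.82],[0.8,-0.02,0.1,0,0,0,0.82],[0.8,-0.02,0.1,0,0,0,0.82]]' 
python3 -m crank '[[0.7,-0.02,0.08,0,0,0,0.82],[0.5,0,0.06,0,0,0,0.82],[0.3,0,0.04,0,0,0,0.82],[0,0,0,0,0,0,0.82]]'
python3 st.py 0.6435 0.035 -6.1 0.009
```

```text
time: 15.3
position: [0.6214, 0.037, 0.0791]
tool_rot: [0.997, -0.053, 0.06, 0.003]
ft_force: [-1.0, 0.3, 0.5]
grip_width: 0.0158
grip_force: 0.5
time: 15.8
position: [0.6361, 0.0355, 0.0791]
tool_rot: [0.997, -0.053, 0.06, 0.003]
ft_force: [0.2, -0.3, 0.1]
grip_width: 0.0159
grip_force: 0.0
t 15.8 tip [0.6445 0.0346 0.0096] head -6.14 toolz [ 0.119 -0.013 -0.993] F [ 0.16 -0.31  0.14] w 0.0159 q [-0.12  0.81  1.61  0.    0.61  1.56]
shift cm [-0.11 -0.02  0.04] turn z rad -0.001
```

```bash
python3 -m crank '[[-0.5,0,-0.06,0,0,0,0.82],[-1,0,-0.12,0,0,0,0.82],[-2,0,-0.24,0,0,0,0.82],[-2.5,0,-0.3,0,0,0,0.82],[-2,0,-0.24,0,0,0,0.82]]' >/dev/null
python3 -m crank '[[0,0,-2.5,0,0,0,0.82],[0,0,-3,0,0,0,0.82],[0,0,-3,0,0,0,0.82],[0,0,-3,0,0,0,0.82],[0,0,0,0,0,0,0.82]]'
python3 - <<'E'
from rig import cams
from h import *
im=cams.camera("wrist")[:,:,::-1].copy();cv2.imwrite("pics/w7.png",im)
hsv=cv2.cvtColor(im,cv2.COLOR_BGR2HSV);m=((hsv[...,0]<8)|(hsv[...,0]>172))&(hsv[...,1]>130)&(hsv[...,2]>50)
k,_,s,c=cv2.connectedComponentsWithStats(m.astype(np.uint8))
for i in range(1,k):
    if s[i,4]>100:
        p=ray("wrist",c[i],.074);d=p[:2]-[.6705,.0316];a=np.radians(-6.1);print(s[i],p.round(4),"in bay mm",1e3*(d@[np.cos(a),np.sin(a)]),1e3*(d@[-np.sin(a),np.cos(a)]))
E
```

```text
time: 17.05
position: [0.5423, 0.0458, 0.1953]
tool_rot: [0.997, -0.053, 0.062, 0.003]
ft_force: [0.3, -0.5, -0.8]
grip_width: 0.0155
grip_force: 0.0
[267  45  25  31 600] [0.6615 0.0333 0.074 ] in bay mm -9.154909888784374 0.7264877824092768
```

View pics/w7.png

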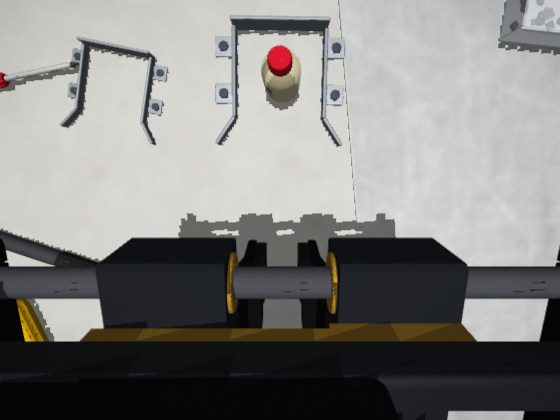

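The bottle stands upright in the bay with its cap on, 9 mm in front of centre and 1 mm off sideways. The rear edge of its foot is at row 107, inside the wall ends at row 117. The gripper is clear.

```bash
python3 -c "
from rig import ticket
print(ticket.hand_in())"
```

```text
the job is handed in; nothing more can be done
None
```

I pushed the oil bottle upright into the 70 mm bay with its cap still on and its whole foot about 12 mm past the side walls' front ends. I handed the job in at about 17 s; the arm met no contact with the amber bottle or the jar, though I took no final picture of those two.

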